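Make up two extraction kits

TASK

Make up two extraction kits from the stock on the lab bench: on the blue tray, the dark steel cup centred on the large disc with the white filter thimble nested upright in it, right down on the cup's floor, and the black-capped amber bottle centred on the small disc; on the yellow tray, the green-capped jar centred on the large disc and the red-lidded tin centred on the small disc. Leave everything standing upright, and leave the white-capped amber bottle, the orange-capped jar and the blue stopper standing where they are.

Things in the scene. Friction and masses are not known exactly. Their poses are not given: they have to be found in the camera images.
- blue_tray: Blue plastic kit tray, 230 mm along its x, 110 mm along its y, fixed to the bench. Floor 6 mm above the bench, rim 12 mm high, 4 mm wide. On the floor are two flat white discs with black edges: the large one (76 mm across) centred 50 mm along the tray's +x from its middle, the small one (54 mm) 50 mm along its -x. Discs do not stand proud. Origin: centre of its underside, on the bench; z up.
- yellow_tray: Yellow plastic kit tray, 230 mm along its x, 110 mm along its y, fixed to the bench. Floor 6 mm above the bench, rim 12 mm high, 4 mm wide. On the floor are two flat white discs with black edges: the large one (76 mm across) centred 50 mm along the tray's -x from its middle, the small one (54 mm) 50 mm along its +x. Discs do not stand proud. Origin: centre of its underside, on the bench; z up.
- cup_mid (a point): Open dark steel extraction cup, round and tapered: 60 mm high, 50 mm across at the foot, 64 mm at the rim, wall 2.5 mm, inner floor 4 mm above its foot (44 mm wide inside there, 59 mm at the mouth). Loose, upright at the start. Origin: on its axis, half-way up (30 mm above its foot). Mass about 160 g.
- thimble_mid (a point): White hollow filter thimble, round and tapered, wide end up and open: 110 mm high, 36 mm across at the foot, 52 mm at the rim, wall 2.5 mm. Seated on the cup's inner floor its lower 56 mm are inside the cup and its upper 54 mm stand above the cup's rim, so grip it in its upper third to seat it. Loose, upright at the start. Origin: on its axis, half-way up (55 mm above its foot). Mass about 90 g.
- amber_black_mid (a point): Amber glass bottle with BLACK cap: body 44 mm across up to 55 mm, shoulder, cap 30 mm across from 64 to 86 mm; 86 mm high. Loose, upright at the start. Origin: on its axis, half-way up (43 mm above its foot). Mass about 140 g.
- jar_green_mid (a point): Clear straight jar with GREEN cap: 48 mm across (cap 49 mm, from 44 mm up), 64 mm high. Loose, upright at the start. Origin: on its axis, half-way up (32 mm above its foot). Mass about 130 g.
- tin_mid (a point): Small aluminium tin with red lid: 40 mm across (lid 42 mm, from 50 mm up), 62 mm high. Loose, upright at the start. Origin: on its axis, half-way up (31 mm above its foot). Mass about 120 g.
- amber_white_mid (a point): Bystander: amber glass bottle with WHITE cap, otherwise like the black-capped one (44 mm across, 86 mm high). Loose; to be left alone. Origin: on its axis, 43 mm above its foot.
- jar_orange_mid (a point): Bystander: clear jar with ORANGE cap, otherwise like the green-capped one (49 mm across, 64 mm high). Loose; to be left alone. Origin: on its axis, 32 mm above its foot.
- stopper_mid (a point): Bystander: blue rubber stopper, tapered, 36 to 44 mm across, 38 mm high. Loose; to be left alone. Origin: on its axis, 19 mm above its foot.
Mind the look-alikes: they are no part of the job. Leave any purple look-alike of the part that bears amber_black_mid alone. Leave any purple look-alike of the part that bears thimble_mid alone.

How it is judged (in metres and radians):
At the end, for the whole second after the job is handed in: Cup, bottle, jar, tin upright (0.1 rad) on the tray floor, within 14 mm of their disc centres along tray x and y; thimble upright in the cup, within 10 mm of its axis, foot within 4 mm of its floor; all at rest; the three bystanders upright, within 25 mm of where they began (linear speed of each of cup, amber_black, jar_green, tin, thimble below 0.02 m/s and angle between each of cup_mid, amber_black_mid, jar_green_mid, tin_mid, thimble_mid's own z axis and vertical below 0.1 rad and x of cup_mid in the frame of blue_tray between 0.036 and 0.064 m and y of cup_mid in the frame of blue_tray between -0.014 and 0.014 m and z of cup_mid in the frame of blue_tray between 0.032 and 0.04 m and x of amber_black_mid in the frame of blue_tray between -0.064 and -0.036 m and y of amber_black_mid in the frame of blue_tray between -0.014 and 0.014 m and z of amber_black_mid in the frame of blue_tray between 0.045 and 0.053 m and x of jar_green_mid in the frame of yellow_tray between -0.064 and -0.036 m and y of jar_green_mid in the frame of yellow_tray between -0.014 and 0.014 m and z of jar_green_mid in the frame of yellow_tray between 0.034 and 0.042 m and x of tin_mid in the frame of yellow_tray between 0.036 and 0.064 m and y of tin_mid in the frame of yellow_tray between -0.014 and 0.014 m and z of tin_mid in the frame of yellow_tray between 0.033 and 0.041 m and horizontal distance between thimble_mid and cup_mid below 0.01 m and z of thimble_mid in the frame of cup_mid between 0.025 and 0.033 m and distance of each of amber_white_mid, jar_orange_mid, stopper_mid from where it was at the start of the episode below 0.025 m and angle between each of amber_white_mid, jar_orange_mid, stopper_mid's own z axis and vertical below 0.2 rad); the robot touches nothing.
It fails at once if the white-capped bottle is moved by more than 25 mm or knocked over (distance of amber_white_mid from where it was at the start of the episode above 0.025 m or angle between amber_white_mid's own z axis and vertical above 0.3 rad).
It fails at once if the orange-capped jar is moved by more than 25 mm or knocked over (distance of jar_orange_mid from where it was at the start of the episode above 0.025 m or angle between jar_orange_mid's own z axis and vertical above 0.3 rad).
It fails at once if the stopper is moved by more than 25 mm or knocked over (distance of stopper_mid from where it was at the start of the episode above 0.025 m or angle between stopper_mid's own z axis and vertical above 0.3 rad).
It also fails if it takes over 125 s, if anything falls off the work surface, if the arm or the gripper's body presses on something with over 40 N, if the wrist force passes 120 N, or if a joint passes its speed limit or range.

ROBOT

A 7-joint arm with a two-finger parallel gripper is mounted at the origin on the work surface. World frame = base frame: x ahead of the robot, y to its left, z up, the work surface at z = 0. Lengths are in m, angles in degrees, forces in N, time in s.
With the tool pointing down it reaches from about 0.4 to 0.85 m from the base axis. Payload 6.9 kg.
Tool frame: the origin (TCP) lies at the very end of the fingers, on their centre line; the grasp point (between the pads) lies 19 mm behind it (ctrl.pinch_z is the distance from the TCP to the grasp point, in m); z points along the fingers, x is the direction in which the jaws open and shut, and the axes are right-handed (so a half turn about z gives the same grasp; the last joint's range is limited). The gripper opens to 85 mm and grips with 20 to 120 N. Pads are 22 mm wide; open, the fingers measure 114 mm over their backs; the gripper's body (76 mm by 85 mm) begins 54 mm behind the grasp point. The pads swing forward as they close: fully open they stand 13 mm farther back than shut.
Start: joints at [-57.955, 29.078, -13.613, 85.955, 7.202, 65.827, -8.869], TCP at [0.274, 0.562, 0.231] pointing down, gripper open.
Joint ranges: [-176.47, 176.47], [-13.61, 117.27], [-81.72, 77.17], [0.22, 143.17], [-87.28, 267.28], [10, 112.55], [-165.47, 165.47]. Speed limits (degrees/s): [136.94, 136.94, 180, 180, 180, 180, 180].

INTERFACE

Orientations are given as [roll, pitch, yaw] about the fixed x, y, z axes, in that order (R = Rz(yaw) Ry(pitch) Rx(roll)).
In Python, from workcell import ctrl, imaging, job, search_frame, place_of gives the robot as it stands.
- The arm moves only by the shell command python3 -m creep 'ROWS'. ROWS is JSON, a list that holds one entry, the list of rows, each a list of 5 numbers: the closure in counts, from 0 (fully open) to 255 (shut), then the shift along the tool's x, y, z in m, then the turn about the tool's z in degrees. A call has exactly 8 rows; each row is the pose to reach, as a shift and turn from the pose measured when the call began, along the tool's axes at that moment; what a row does not reach only later rows make up. A row lasts 1/12 s, in which the tool goes at most 41.7 mm and 7.16 degrees, less where a joint would pass 70% of its speed; a pose out of reach is approached as far as the arm can. A call with a gripper value outside its range is refused whole. The fingers move at their own pace and stop on an object; the grip force is fixed at half the most. Time passes only in rows, so rows that repeat a pose let the fingers close, or fill a call up. It gives the time, the measured TCP pose, the force and the opening at its end, in the units of the state.
- ctrl.observe(): the state, without advancing time (a new reading comes with each control period).
- imaging.read_camera(name): name is "scene" or "top"; returns a dict with "frame" (400x640x3 uint8, red, green, blue), "range_z" (400x640 float32, m along the optical axis (not along the pixel's ray), 0 where there is no reading), "mtx" (3x3 intrinsics, pixels), "position" and "rotation" of the camera in the world. Camera axes: x right, y up, looking along -z (the intrinsics and any distortion apply to the point x, -y, -z); pixel columns grow to the right and rows downward; lengths in m; the calibration is good to about 2 mm. A picture is of the moment at which its call begins.
- job.job_done(): hands the job in, once; it reports no verdict.
Trained networks look in the newest picture that a camera, given by its name, has taken for a name from the list of things; names that differ only in an ending like _2 or _b are one class to them, and where a whole thing is asked for, a point or a joint stands for the part that bears it (a point fixed in the world has none). Each returns a list of dicts, best first, with "p" (0 to 1); they miss things now and then, are a little off and sometimes report something else, mostly with a low value. They report only what shows in the picture. A call takes as long as a camera call. They do not tell look-alikes from the thing itself.
- search_frame(thing, camera): "location" ([column, row] in pixels, amid what is visible of it).
- place_of(thing, camera): "location" ([column, row] in pixels: a listed point, or the origin of a listed thing).
The state is a dict: "time": time; "qpos": joint angles; "qd": joint speeds; "effort": joint torques, N m; "tcp_pos": TCP position; "tool_rot": TCP orientation; "ft_force": force on the tool from outside, world axes, zero at the start; "moment": the same for the moment, N m; "gripper_width": opening from 0.0 (shut) to 1.0 (fully open).
Only numpy, scipy, OpenCV 4.12 (cv2) and the standard library are available. Lean on these libraries where they do the work, as an engineer would, in place of code of your own. Each camera call takes 0.05 s, during which the arm holds its last target. There are 200 camera calls.

## Working session

There is one attempt and no reset: what is moved stays moved. The work goes in short steps, Python scripts to look and compute and a shell command to move; the robot and the scene stay as the last step left them, time stands still between calls to the robot, and variables do not carry over. Pictures are saved under pics/ and viewed, about 12 in all and at most 16, crops included, and the job is handed in when it is done.

```bash
ls; mkdir -p pics; cat > h.py <<'E'
import numpy as np, cv2
from workcell import ctrl, imaging, job, search_frame, place_of
def cam(n):
    return imaging.read_camera(n)
def w(c,u,v,d=None):
    if d is None:
        p=c['range_z'][int(v)-2:int(v)+3,int(u)-2:int(u)+3]; p=p[p>0]; d=np.median(p) if len(p) else np.nan
    K=np.array(c['mtx']); x=(u-K[0,2])/K[0,0]*d; y=(v-K[1,2])/K[1,1]*d
    R=np.array(c['rotation'])
    return R@np.array([x,-y,-d])+np.array(c['position'])
def ray(c,u,v):
    o=np.array(c['position']); r=w(c,u,v,1.0)-o; return o,r
def atz(c,u,v,z):
    o,r=ray(c,u,v); return o+r*(z-o[2])/r[2]
E
python3 - <<'E'
from h import *
np.set_printoptions(precision=3,suppress=True)
names="blue_tray yellow_tray cup_mid thimble_mid amber_black_mid jar_green_mid tin_mid amber_white_mid jar_orange_mid stopper_mid".split()
for n in ("top","scene"):
    c=cam(n); cv2.imwrite(f'pics/{n}0.png',c['frame'][...,::-1])
    print(n,c['position'],c['rotation'],c['mtx'],{k:v for k,v in c.items() if k not in('frame','range_z','position','rotation','mtx')})
    for t in names:
        for r in place_of(t,n)[:3]:
            u,v=r['location']; print(t,round(r['p'],2),np.round([u,v]),w(c,u,v))
print(ctrl.observe(),ctrl.pinch_z)
E
```

```text
pics
top [0.435 0.019 1.111] [  4.82   -1.425 -88.349] [[407.325   0.    323.032]
 [  0.    407.325 202.565]
 [  0.      0.      1.   ]] {}
blue_tray 0.94 [427. 206.] [100.381  99.964 101.057]
blue_tray 0.55 [278. 147.] [91.501 91.084 92.177]
cup_mid 0.59 [325. 150.] [ 99.558  99.142 100.234]
thimble_mid 0.81 [373. 148.] [97.846 97.429 98.522]
amber_black_mid 0.72 [354. 269.] [91.024 90.607 91.7  ]
amber_black_mid 0.61 [316. 235.] [90.649 90.232 91.325]
amber_black_mid 0.48 [279. 274.] [89.445 89.029 90.121]
jar_green_mid 0.65 [287. 192.] [95.006 94.59  95.682]
jar_green_mid 0.57 [358. 196.] [94.063 93.647 94.739]
tin_mid 0.52 [367. 234.] [93.798 93.382 94.474]
amber_white_mid 0.73 [366. 231.] [93.762 93.346 94.438]
amber_white_mid 0.6 [280. 147.] [91.47  91.054 92.146]
jar_orange_mid 0.8 [272. 231.] [91.97  91.553 92.646]
stopper_mid 0.47 [284. 193.] [94.931 94.514 95.607]
stopper_mid 0.15 [368. 232.] [93.804 93.388 94.48 ]
scene [ 1.292 -0.206  0.738] [49.383 -0.962 76.658] [[410.975   0.    317.009]
 [  0.    410.975 204.723]
 [  0.      0.      1.   ]] {}
blue_tray 0.65 [206. 240
[... 641 characters left out ...]
244]
jar_orange_mid 0.62 [206. 240.] [-90.386 -91.884 -90.94 ]
jar_orange_mid 0.27 [282. 251.] [-69.769 -71.268 -70.323]
stopper_mid 0.5 [358. 217.] [-73.736 -75.235 -74.29 ]
stopper_mid 0.25 [384. 241.] [-63.362 -64.861 -63.916]
{'time': 1.1, 'qpos': array([-57.954,  29.076, -13.613,  85.954,   7.201,  65.827,  -8.87 ]), 'qd': array([ 0.026,  0.099, -0.057,  0.016,  0.002, -0.007, -0.068]), 'effort': array([ -0.   , -62.037,  -2.185, -24.996,   0.014,   0.002,   0.   ]), 'tcp_pos': array([0.274, 0.562, 0.231]), 'tool_rot': array([-179.999,   -0.001,   63.996]), 'ft_force': array([-0.454, -0.249,  0.523]), 'moment': array([ 0.006, -0.051,  0.027]), 'gripper_width': 0.9999074452926853} 0.0187
```

```bash
sed -i "s/    R=np.array(c\['rotation'\])/    R=Rot.from_euler('xyz',c['rotation'],degrees=True).as_matrix()/; s/^import numpy as np, cv2/import numpy as np, cv2\nfrom scipy.spatial.transform import Rotation as Rot/" h.py
python3 - <<'E'
from h import *
np.set_printoptions(precision=3,suppress=True)
import pickle
D={n:cam(n) for n in("top","scene")}
pickle.dump(D,open('d0.pkl','wb'))
top=dict(blue=(427,206),b2=(278,147),cup=(325,150),thim=(373,148),ab1=(354,269),ab2=(316,235),ab3=(279,274),jg1=(287,192),jg2=(358,196),tin=(367,234),jo=(272,231))
sc=dict(blue=(206,240),yel=(432,206),cup=(335,255),th1=(217,284),th2=(283,255),ab1=(318,190),ab2=(342,164),ab3=(277,176),jg=(284,222),tin=(270,201),aw=(386,244),jo=(355,187),st=(358,217))
for n,d in(("top",top),("scene",sc)):
    for k,p in d.items(): print(n,k,p,w(D[n],*p))
    im=D[n]['frame'][...,::-1]
    x0,x1,y0,y1=(160,520,110,310) if n=='top' else (140,500,110,330)
    cv2.imwrite(f'pics/{n}1.png',cv2.resize(im[y0:y1,x0:x1],None,fx=2.2,fy=2.2,interpolation=cv2.INTER_CUBIC))
E
```

```text
top blue (427, 206) [ 0.528 -0.291  0.006]
top b2 (278, 147) [0.661 0.115 0.083]
top cup (325, 150) [ 0.675 -0.008  0.005]
top thim (373, 148) [ 0.679 -0.137  0.03 ]
top ab1 (354, 269) [ 0.358 -0.087  0.086]
top ab2 (316, 235) [0.44  0.011 0.086]
top ab3 (279, 274) [0.341 0.1   0.086]
top jg1 (287, 192) [0.551 0.09  0.039]
top jg2 (358, 196) [ 0.544 -0.095  0.064]
top tin (367, 234) [ 0.446 -0.121  0.062]
top jo (272, 231) [0.447 0.123 0.065]
scene blue (206, 240) [ 0.535 -0.297  0.005]
scene yel (432, 206) [0.535 0.311 0.005]
scene cup (335, 255) [ 0.697 -0.012  0.056]
scene th1 (217, 284) [ 0.743 -0.27   0.081]
scene th2 (283, 255) [ 0.688 -0.127  0.073]
scene ab1 (318, 190) [0.459 0.006 0.053]
scene ab2 (342, 164) [0.359 0.101 0.055]
scene ab3 (277, 176) [ 0.375 -0.091  0.053]
scene jg (284, 222) [ 0.569 -0.105  0.059]
scene tin (270, 201) [ 0.471 -0.125  0.048]
scene aw (386, 244) [0.692 0.11  0.059]
scene jo (355, 187) [0.47  0.106 0.055]
scene st (358, 217) [0.568 0.084 0.037]
```

View pics/top0.png

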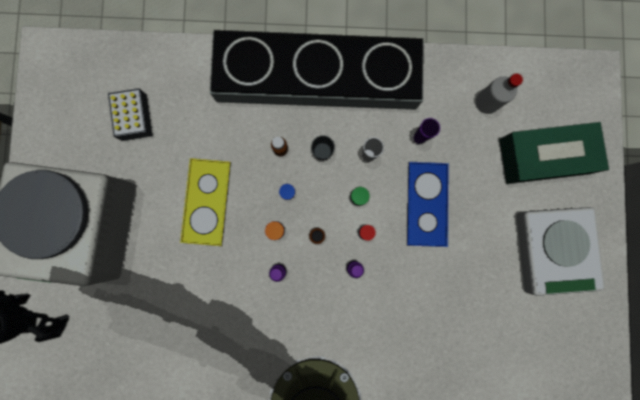

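View pics/scene0.png

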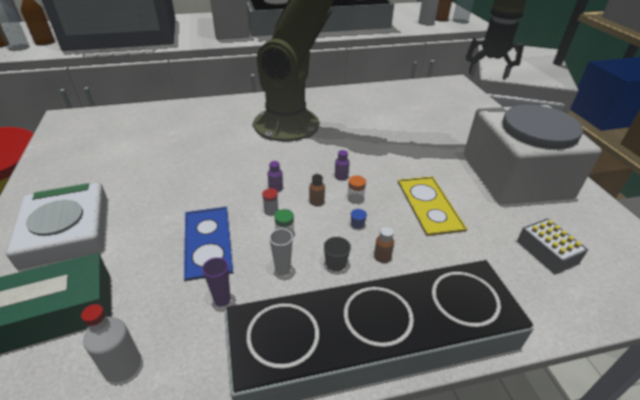

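The top view shows the black-capped bottle at (317,235), tin (367,234), green jar (359,196), cup (322,148), white thimble (372,150), trays at (206,201) and (428,205). The purple look-alikes are at (278,272), (356,269) and (428,130). The scene view agrees. Next I'll fit the exact centres.

```bash
cat >> h.py <<'E'
def cloud(c):
    d=c['range_z']; v,u=np.mgrid[0:d.shape[0],0:d.shape[1]]; K=np.array(c['mtx'])
    P=np.stack([(u-K[0,2])/K[0,0]*d,-(v-K[1,2])/K[1,1]*d,-d],-1)
    R=Rot.from_euler('xyz',c['rotation'],degrees=True).as_matrix()
    W=P@R.T+np.array(c['position']); W[d<=0]=np.nan; return W
def topfit(c,x,y,r=0.045,zmin=.015,band=.006):
    W=cloud(c).reshape(-1,3); m=np.hypot(W[:,0]-x,W[:,1]-y)<r; Q=W[m&(W[:,2]>zmin)]
    if len(Q)<8: return None
    z=np.percentile(Q[:,2],95); T=Q[Q[:,2]>z-band]
    (cx,cy),rr=cv2.minEnclosingCircle((T[:,:2]*1000).astype(np.float32))
    return np.round([cx/1000,cy/1000,np.median(T[:,2]),rr/1000*2,len(T)],3)
def tray(c,blue):
    W=cloud(c); hsv=cv2.cvtColor(c['frame'],cv2.COLOR_RGB2HSV); h=hsv[...,0]; s=hsv[...,1]
    m=(s>110)&((h>105)&(h<125) if blue else (h>20)&(h<35))
    m&=(W[...,2]<.03)&(np.abs(W[...,0]-.53)<.17)&(np.abs(abs(W[...,1])-.3)<.1)&((W[...,1]<0)==blue)
    P=(W[m][:,:2]*1000).astype(np.float32); (a,b),sz,ang=cv2.minAreaRect(P)
    k=cv2.boxPoints(((a,b),sz,ang)); out=[np.round([a,b,*sz,ang],1)]
    # discs: bright unsaturated inside the box
    inb=np.array([cv2.pointPolygonTest(k,(float(q[0])*1000,float(q[1])*1000),True)>8 if np.isfinite(q[0]) else False for q in W.reshape(-1,3)]).reshape(m.shape)
    dm=(inb&(s<80)&(hsv[...,2]>110)).astype(np.uint8)
    n,l,st,ce=cv2.connectedComponentsWithStats(dm)
    for i in range(1,n):
        if st[i,4]>30:
            q=W[l==i]; out.append((st[i,4],np.round(q.mean(0),3)))
    return out
E
python3 - <<'E'
from h import *
import pickle
D=pickle.load(open('d0.pkl','rb'))
O=dict(ab=(.44,.011),tin=(.446,-.121),jg=(.545,-.097),cup=(.672,-.002),th=(.678,-.14),aw=(.661,.113),jo=(.447,.123),st=(.551,.09),pt=(.73,-.28),p1=(.358,-.087),p2=(.341,.1))
for k,p in O.items(): print(k,*[topfit(D[n],*p) for n in D])
for b in(True,False):
    for n in D: print(b,n,tray(D[n],b))
E
```

```text
ab [4.39e-01 8.00e-03 8.60e-02 2.90e-02 1.08e+02] [4.42e-01 7.00e-03 8.40e-02 3.10e-02 6.90e+01]
tin [ 4.51e-01 -1.23e-01  6.20e-02  4.10e-02  1.87e+02] [ 4.53e-01 -1.22e-01  6.00e-02  4.40e-02  1.42e+02]
jg [ 5.46e-01 -1.02e-01  6.40e-02  4.80e-02  2.58e+02] [ 5.48e-01 -1.01e-01  6.30e-02  4.90e-02  2.20e+02]
cup [ 6.72e-01 -1.00e-03  6.00e-02  6.30e-02  8.80e+01] [ 6.72e-01 -1.00e-03  5.80e-02  6.50e-02  1.49e+02]
th [ 6.64e-01 -1.27e-01  1.10e-01  5.20e-02  7.80e+01] [ 6.66e-01 -1.27e-01  1.07e-01  5.40e-02  1.42e+02]
aw [6.75e-01 1.15e-01 8.60e-02 3.00e-02 1.01e+02] [6.76e-01 1.14e-01 8.40e-02 3.20e-02 1.13e+02]
jo [4.49e-01 1.17e-01 6.50e-02 4.90e-02 2.70e+02] [4.52e-01 1.17e-01 6.20e-02 5.20e-02 1.68e+02]
st [5.54e-01 9.10e-02 3.90e-02 4.30e-02 1.84e+02] [5.55e-01 9.20e-02 3.70e-02 4.60e-02 1.61e+02]
pt [ 7.19e-01 -2.69e-01  1.09e-01  5.20e-02  8.60e+01] [ 7.20e-01 -2.68e-01  1.07e-01  5.60e-02  1.75e+02]
p1 [ 3.55e-01 -9.50e-02  8.60e-02  2.90e-02  1.10e+02] [ 3.57e-01 -9.50e-02  8.40e-02  3.10e-02  6.20e+01]
p2 [3.40e-01 1.07e-01 8.60e-02 3.00e-02 1.10e+02] [3.44e-01 1.07e-01 8.40e-02 3.10e-02 5.90e+01]
True top [array([ 534.7, -291.8,  108.7,  227.2,   89.7]), (np.int32(501), array([ 0.584, -0.293,  0.007])), (np.int32(242), array([ 0.485, -0.292,  0.007]))]
True scene [array([ 537. , -293.2,  106.2,  232.2,   89. ]), (np.int32(234), array([ 0.486, -0.294,  0.005])), (np.int32(461), array([ 0.581, -0.297,  0.005]))]
False top [array([521.5, 310.7, 111. , 227.4,  86.8]), (np.int32(260), array([0.571, 0.309, 0.007])), (np.int32(559), array([0.471, 0.315, 0.007]))]
False scene [array([524.2, 309. , 109.6, 233.1,  86.8]), (np.int32(341), array([0.474, 0.312, 0.005])), (np.int32(204), array([0.573, 0.307, 0.005]))]
```

```bash
python3 -m creep '[[[0,0,0,-0.02,-7],[0,0,0,-0.04,-14],[0,0,0,-0.05,-20],[0,0,0,-0.05,-26],[0,0,0,-0.05,-26],[0,0,0,-0.05,-26],[0,0,0,-0.05,-26],[0,0,0,-0.05,-26]]]'
```

```text
time: 1.87
tcp_pos: [0.2739, 0.5615, 0.2807]
tool_rot: [-180.0, 0.1, 89.9]
ft_force: [0.6, -0.9, -0.5]
gripper_width: 1.003
```

Both views agree within 3 mm. With the tool at yaw 90, tool x is world y, tool y is world x and tool z points down. I'll move the green jar first.

```bash
python3 -m creep '[[[0,-0.663,0.273,0.08,0],[0,-0.663,0.273,0.08,0],[0,-0.663,0.273,0.08,0],[0,-0.663,0.273,0.08,0],[0,-0.663,0.273,0.08,0],[0,-0.663,0.273,0.08,0],[0,-0.663,0.273,0.08,0],[0,-0.663,0.273,0.08,0]]]'
```

```text
time: 2.53
tcp_pos: [0.3995, 0.2531, 0.2441]
tool_rot: [-180.0, 0.1, 89.8]
ft_force: [1.1, -0.2, -0.5]
gripper_width: 0.998
```

```bash
python3 -m creep '[[[0,-0.355,0.148,0.044,0],[0,-0.355,0.148,0.044,0],[0,-0.355,0.148,0.044,0],[0,-0.355,0.148,0.044,0],[0,-0.355,0.148,0.044,0],[0,-0.355,0.148,0.044,0],[0,-0.355,0.148,0.044,0],[0,-0.355,0.148,0.044,0]]]'
```

```text
time: 3.2
tcp_pos: [0.5254, -0.0533, 0.2065]
tool_rot: [-180.0, 0.1, 89.7]
ft_force: [0.6, 0.5, -0.2]
gripper_width: 0.997
```

```bash
python3 -m creep '[[[0,-0.03,0.012,0.01,0],[0,-0.048,0.0216,0.03,0],[0,-0.048,0.0216,0.06,0],[0,-0.048,0.0216,0.09,0],[0,-0.048,0.0216,0.12,0],[0,-0.048,0.0216,0.13,0],[0,-0.048,0.0216,0.13,0],[0,-0.048,0.0216,0.13,0]]]'
```

```text
time: 3.87
tcp_pos: [0.5469, -0.1014, 0.0769]
tool_rot: [-180.0, 0.1, 89.7]
ft_force: [-0.3, -0.6, 1.4]
gripper_width: 1.0
```

```bash
python3 -m creep '[[[0,0,0,0.025,0],[0,0,0,0.049,0],[0,0,0,0.049,0],[255,0,0,0.049,0],[255,0,0,0.049,0],[255,0,0,0.049,0],[255,0,0,0.049,0],[255,0,0,0.049,0]]]' && python3 -m creep '[[[255,0,0,0,0],[255,0,0,0,0],[255,0,0,0,0],[255,0,0,0,0],[255,0,0,-0.005,0],[255,0,0,-0.015,0],[255,0,0,-0.03,0],[255,0,0,-0.03,0]]]'
```

```text
time: 4.53
tcp_pos: [0.5483, -0.1016, 0.0301]
tool_rot: [179.8, 0.1, 89.6]
ft_force: [-0.9, -0.9, 7.1]
gripper_width: 0.554
time: 5.2
tcp_pos: [0.5497, -0.1018, 0.0629]
tool_rot: [179.6, 0.1, 89.6]
ft_force: [-0.1, -0.1, -1.4]
gripper_width: 0.556
```

```bash
python3 -m creep '[[[255,0,0,-0.04,0],[255,0,0,-0.08,0],[255,0.04,-0.01,-0.12,0],[255,0.415,-0.077,-0.12,0],[255,0.415,-0.077,-0.12,0],[255,0.415,-0.077,-0.12,0],[255,0.415,-0.077,-0.12,0],[255,0.415,-0.077,-0.12,0]]]'
```

```text
time: 5.87
tcp_pos: [0.5054, 0.1343, 0.1773]
tool_rot: [179.6, 0.1, 89.6]
ft_force: [0.7, -0.3, -1.7]
gripper_width: 0.557
```

```bash
python3 -m creep '[[[255,0.04,-0.007,0,0],[255,0.08,-0.014,0,0],[255,0.12,-0.022,0,0],[255,0.16,-0.03,0,0],[255,0.2,-0.037,0,0],[255,0.2,-0.037,0,0],[255,0.2,-0.037,0,0],[255,0.2,-0.037,0,0]]]'
```

```text
time: 6.53
tcp_pos: [0.4696, 0.3341, 0.1762]
tool_rot: [179.6, 0.2, 89.6]
ft_force: [-0.4, -0.8, -1.6]
gripper_width: 0.563
```

```bash
python3 -m creep '[[[255,-0.0206,0.003,0.02,0],[255,-0.0206,0.003,0.05,0],[255,-0.0206,0.003,0.08,0],[255,-0.0206,0.003,0.11,0],[255,-0.0206,0.003,0.125,0],[255,-0.0206,0.003,0.133,0],[255,-0.0206,0.003,0.137,0],[255,-0.0206,0.003,0.138,0]]]' && python3 -m creep '[[[255,0,0,0.0,0],[255,0,0,0.0,0],[0,0,0,0.0,0],[0,0,0,0.0,0],[0,0,0,0.0,0],[0,0,0,0.0,0],[0,0,0,0,0],[0,0,0,-0.02,0]]]'
```

```text
time: 7.2
tcp_pos: [0.4741, 0.3121, 0.0384]
tool_rot: [179.6, 0.2, 89.6]
ft_force: [0.5, 0.6, -1.5]
gripper_width: 0.562
time: 7.87
tcp_pos: [0.4723, 0.3109, 0.0558]
tool_rot: [179.8, 0.4, 89.6]
ft_force: [0.8, -0.0, 0.2]
gripper_width: 0.997
```

```bash
python3 -m creep '[[[0,0,0,-0.04,0],[0,0,0,-0.08,0],[0,-0.04,-0.002,-0.11,0],[0,-0.08,-0.004,-0.11,0],[0,-0.12,-0.006,-0.11,0],[0,-0.16,-0.008,-0.11,0],[0,-0.2,-0.01,-0.11,0],[0,-0.24,-0.01,-0.11,0]]]'
```

```text
time: 8.53
tcp_pos: [0.4593, 0.0698, 0.1677]
tool_rot: [179.8, 0.4, 89.6]
ft_force: [1.5, -0.4, -0.3]
gripper_width: 0.997
```

```bash
python3 - <<'E'
from h import *
import cv2
c=cam('top'); print(tray(c,False)[1:], topfit(c,.4725,.313,zmin=.03), topfit(c,.449,.117))
E
```

```text
[(np.int32(279), array([0.572, 0.309, 0.007])), (np.int32(236), array([0.467, 0.303, 0.01 ]))] [4.73e-01 3.12e-01 7.00e-02 4.90e-02 2.74e+02] [4.27e-01 8.80e-02 6.01e-01 5.10e-02 3.80e+02]
```

```bash
python3 -m creep '[[[0,-0.04,-0.002,0,0],[0,-0.08,-0.004,0,0],[0,-0.12,-0.006,0,0],[0,-0.16,-0.0073,0,0],[0,-0.1923,-0.0073,0,0],[0,-0.1923,-0.0073,0.02,0],[0,-0.1923,-0.0073,0.05,0],[0,-0.1923,-0.0073,0.08,0]]]'
```

```text
time: 9.25
tcp_pos: [0.4495, -0.1341, 0.0898]
tool_rot: [179.7, 0.8, 88.9]
ft_force: [-0.0, 0.3, -0.1]
gripper_width: 0.998
```

```bash
python3 -m creep '[[[0,0.0116,0.0025,0.0,0],[0,0.0116,0.0025,0.0,0],[0,0.0116,0.0025,0.0,0],[0,0.0116,0.0025,0.02,0],[0,0.0116,0.0025,0.05,0],[0,0.0116,0.0025,0.073,0],[0,0.0116,0.0025,0.073,0],[0,0.0116,0.0025,0.073,0]]]'
```

```text
time: 9.92
tcp_pos: [0.4525, -0.1237, 0.0169]
tool_rot: [179.8, 0.8, 88.9]
ft_force: [-0.3, 0.3, 1.3]
gripper_width: 1.002
```

```bash
python3 -m creep '[[[255,0,0,0.001,0],[255,0,0,0.001,0],[255,0,0,0.001,0],[255,0,0,0.001,0],[255,0,0,0.001,0],[255,0,0,0.001,0],[255,0,0,0.001,0],[255,0,0,0.001,0]]]' && python3 -m creep '[[[255,0,0,-0.01,0],[255,0,0,-0.04,0],[255,0,0,-0.08,0],[255,0,0,-0.12,0],[255,0,0,-0.15,0],[255,0,0,-0.16,0],[255,0,0,-0.16,0],[255,0,0,-0.16,0]]]'
```

```text
time: 10.58
tcp_pos: [0.4533, -0.1235, 0.0172]
tool_rot: [179.6, 0.8, 88.9]
ft_force: [-0.2, 1.1, 9.3]
gripper_width: 0.468
time: 11.25
tcp_pos: [0.4522, -0.1214, 0.1776]
tool_rot: [179.6, 0.8, 88.9]
ft_force: [0.2, 0.8, -1.7]
gripper_width: 0.464
```

```bash
python3 -m creep '[[[255,0.036,0.01,0,0],[255,0.072,0.02,0,0],[255,0.108,0.03,0,0],[255,0.144,0.04,0,0],[255,0.18,0.05,0,0],[255,0.216,0.06,0,0],[255,0.25,0.07,0,0],[255,0.28,0.08,0,0]]]'
```

```text
time: 11.92
tcp_pos: [0.5365, 0.1594, 0.1721]
tool_rot: [179.8, 0.8, 89.0]
ft_force: [0.1, -0.5, -0.6]
gripper_width: 0.458
```

```bash
python3 -m creep '[[[255,0.036,0.01,0,0],[255,0.072,0.018,0,0],[255,0.105,0.026,0,0],[255,0.13,0.033,0,0],[255,0.1486,0.0355,0,0],[255,0.1486,0.0355,0.02,0],[255,0.1486,0.0355,0.05,0],[255,0.1486,0.0355,0.07,0]]]'
```

```text
time: 12.58
tcp_pos: [0.573, 0.306, 0.0956]
tool_rot: [-180.0, 1.0, 89.1]
ft_force: [0.4, -0.8, -2.0]
gripper_width: 0.461
```

```bash
python3 -m creep '[[[255,0.002,-0.001,0.02,0],[255,0.002,-0.001,0.04,0],[255,0.002,-0.001,0.055,0],[255,0.002,-0.001,0.064,0],[255,0.002,-0.001,0.069,0],[255,0.002,-0.001,0.071,0],[255,0.002,-0.001,0.071,0],[255,0.002,-0.001,0.071,0]]]' && python3 -m creep '[[[0,0,0,0.0,0],[0,0,0,0.0,0],[0,0,0,0.0,0],[0,0,0,0.0,0],[0,0,0,0.0,0],[0,0,0,-0.01,0],[0,0,0,-0.04,0],[0,0,0,-0.08,0]]]'
```

```text
time: 13.25
tcp_pos: [0.5721, 0.3069, 0.0246]
tool_rot: [180.0, 1.0, 89.1]
ft_force: [0.3, -0.4, -1.5]
gripper_width: 0.461
time: 13.92
tcp_pos: [0.5703, 0.3071, 0.1031]
tool_rot: [-179.7, 1.1, 89.1]
ft_force: [0.4, 0.4, 0.9]
gripper_width: 0.999
```

```bash
python3 -m creep '[[[0,0,0,-0.04,0],[0,-0.03,-0.01,-0.07,0],[0,-0.065,-0.028,-0.08,0],[0,-0.1,-0.044,-0.08,0],[0,-0.135,-0.06,-0.08,0],[0,-0.17,-0.075,-0.08,0],[0,-0.2,-0.087,-0.08,0],[0,-0.22,-0.095,-0.08,0]]]'
```

```text
time: 14.58
tcp_pos: [0.4707, 0.0869, 0.189]
tool_rot: [-179.7, 1.2, 88.9]
ft_force: [0.7, -0.2, -0.1]
gripper_width: 1.003
```

```bash
python3 -m creep '[[[0,-0.03,-0.011,0,0],[0,-0.06,-0.022,0,0],[0,-0.0794,-0.0302,0,0],[0,-0.0794,-0.0302,0.02,0],[0,-0.0794,-0.0302,0.05,0],[0,-0.0794,-0.0302,0.075,0],[0,-0.0794,-0.0302,0.08,0],[0,-0.0794,-0.0302,0.08,0]]]'
```

```text
time: 15.25
tcp_pos: [0.4378, 0.0064, 0.1103]
tool_rot: [-179.6, 1.2, 88.9]
ft_force: [0.7, 1.6, 0.7]
gripper_width: 0.999
```

```bash
python3 -m creep '[[[0,0.001,0.0027,0.03,0],[0,0.001,0.0027,0.057,0],[0,0.001,0.0027,0.057,0],[0,0.001,0.0027,0.057,0],[255,0.001,0.0027,0.057,0],[255,0.001,0.0027,0.057,0],[255,0.001,0.0027,0.057,0],[255,0.001,0.0027,0.057,0]]]' && python3 -m creep '[[[255,0,0,0,0],[255,0,0,0,0],[255,0,0,0,0],[255,0,0,0,0],[255,0,0,0,0],[255,0,0,0,0],[255,0,0,0,0],[255,0,0,0,0]]]' &&  python3 -m creep '[[[255,0,0,-0.01,0],[255,0,0,-0.04,0],[255,0,0,-0.08,0],[255,0,0,-0.12,0],[255,0,0,-0.14,0],[255,0,0,-0.15,0],[255,0,0,-0.15,0],[255,0,0,-0.15,0]]]'
```

```text
time: 15.92
tcp_pos: [0.4414, 0.0072, 0.0548]
tool_rot: [-179.8, 1.2, 89.0]
ft_force: [-3.5, 17.6, 31.9]
gripper_width: 0.451
time: 16.58
tcp_pos: [0.4418, 0.0086, 0.0578]
tool_rot: [-180.0, 1.1, 89.0]
ft_force: [-7.7, 4.6, 36.5]
gripper_width: 0.382
time: 17.25
tcp_pos: [0.4419, 0.0113, 0.2082]
tool_rot: [180.0, 1.1, 89.0]
ft_force: [0.2, -0.3, -2.0]
gripper_width: 0.334
```

The closing fingertips pushed on the bottle's shoulder (36 N), so I'll check how it hangs before placing it.

```bash
python3 -m creep '[[[255,-0.03,0.004,0,0],[255,-0.07,0.009,0,0],[255,-0.11,0.014,0,0],[255,-0.15,0.02,0,0],[255,-0.19,0.027,0,0],[255,-0.23,0.032,0,0],[255,-0.26,0.036,0,0],[255,-0.28,0.04,0,0]]]'
```

```text
time: 17.92
tcp_pos: [0.4755, -0.2732, 0.2116]
tool_rot: [-179.8, 1.1, 88.8]
ft_force: [-0.2, 0.1, -1.4]
gripper_width: 0.33
```

```bash
cat > look.py <<'E'
import sys
from h import *
n,out,x0,x1,y0,y1=sys.argv[1],sys.argv[2],*map(int,sys.argv[3:7])
c=cam(n); W=cloud(c); t=ctrl.observe()['tcp_pos']; print(t)
s=min(800/(x1-x0),600/(y1-y0))
cv2.imwrite('pics/'+out,cv2.resize(c['frame'][y0:y1,x0:x1,::-1],None,fx=s,fy=s,interpolation=cv2.INTER_CUBIC))
m=(np.hypot(W[...,0]-t[0],W[...,1]-t[1])<.035)&(W[...,2]<t[2]+.02)&(W[...,2]>t[2]-.13)
for z in np.arange(t[2]-.12,t[2]+.02,.01):
    k=m&(abs(W[...,2]-z)<.005); q=W[k]
    if len(q): print(round(z-t[2],3),len(q),np.round([q[:,1].min(),q[:,1].max(),q[:,0].max(),q[:,2].min()],3),c['frame'][k].mean(0).round())
E
python3 look.py scene b1.png 120 360 80 260
```

```text
[ 0.47583796 -0.27652958  0.21153649]
-0.06 42 [-0.295 -0.253  0.498  0.148] [97. 89. 84.]
-0.05 70 [-0.295 -0.253  0.498  0.157] [78. 67. 60.]
-0.04 66 [-0.295 -0.253  0.497  0.167] [78. 67. 60.]
-0.03 68 [-0.295 -0.252  0.498  0.177] [77. 66. 58.]
-0.02 76 [-0.295 -0.252  0.497  0.187] [79. 68. 61.]
-0.01 81 [-0.294 -0.253  0.499  0.197] [92. 72. 58.]
-0.0 86 [-0.293 -0.254  0.496  0.207] [95. 72. 56.]
0.01 95 [-0.301 -0.246  0.491  0.217] [65. 64. 65.]
```

View pics/b1.png

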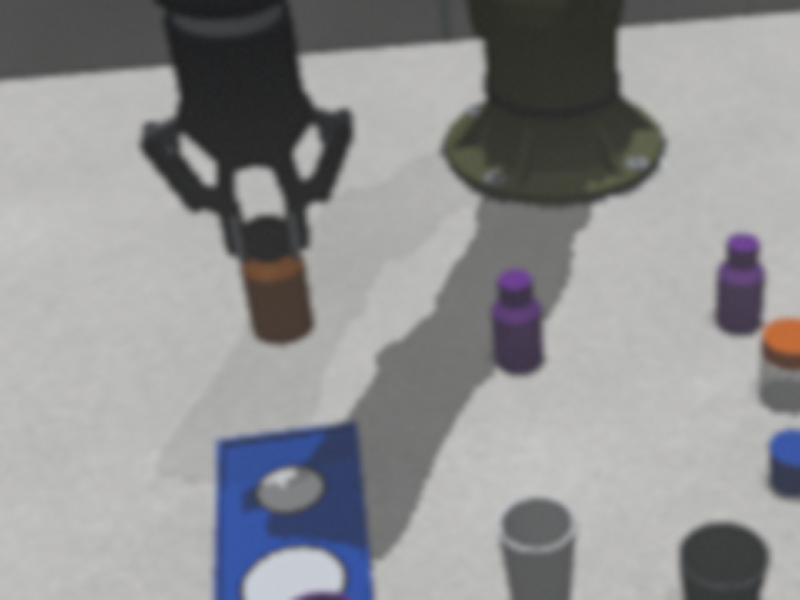

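The bottle hangs upright in the jaws, with its foot about 63 mm below the TCP.

```bash
python3 -m creep '[[[255,-0.017,0.0097,0.02,0],[255,-0.017,0.0097,0.05,0],[255,-0.017,0.0097,0.08,0],[255,-0.017,0.0097,0.11,0],[255,-0.017,0.0097,0.125,0],[255,-0.017,0.0097,0.134,0],[255,-0.017,0.0097,0.138,0],[255,-0.017,0.0097,0.1395,0]]]' && python3 -m creep '[[[255,0,0,0.001,0],[255,0,0,0.001,0],[255,0,0,0.001,0],[255,0,0,0.002,0],[255,0,0,0.002,0],[255,0,0,0.002,0],[255,0,0,0.002,0],[255,0,0,0.002,0]]]'
```

```text
time: 18.63
tcp_pos: [0.4845, -0.2963, 0.0715]
tool_rot: [-179.8, 1.2, 88.6]
ft_force: [0.1, 0.6, -1.0]
gripper_width: 0.333
time: 19.3
tcp_pos: [0.4845, -0.2964, 0.0697]
tool_rot: [-179.8, 1.2, 88.6]
ft_force: [-0.6, 0.2, -1.1]
gripper_width: 0.333
```

```bash
python3 -m creep '[[[255,0.003,0.001,0.0,0],[255,0.003,0.001,0.0005,0],[255,0.003,0.001,0.001,0],[255,0.003,0.001,0.0015,0],[255,0.003,0.001,0.002,0],[255,0.003,0.001,0.002,0],[255,0.003,0.001,0.002,0],[255,0.003,0.001,0.002,0]]]'
```

```text
time: 19.97
tcp_pos: [0.4856, -0.2935, 0.0678]
tool_rot: [-179.8, 1.2, 88.6]
ft_force: [-0.8, 0.6, 2.5]
gripper_width: 0.333
```

```bash
python3 look.py scene b2.png 140 340 120 270
```

```text
[ 0.48563992 -0.29348754  0.06776956]
-0.07 11 [-0.326 -0.263  0.519  0.002] [62. 71. 97.]
-0.06 217 [-0.328 -0.26   0.52   0.003] [66. 72. 93.]
-0.05 56 [-0.316 -0.272  0.507  0.013] [69. 59. 55.]
-0.04 50 [-0.314 -0.274  0.508  0.023] [67. 56. 52.]
-0.03 55 [-0.315 -0.272  0.507  0.033] [65. 56. 55.]
-0.02 51 [-0.315 -0.273  0.509  0.043] [64. 55. 53.]
-0.01 72 [-0.314 -0.272  0.507  0.053] [81. 62. 54.]
0.0 64 [-0.316 -0.273  0.505  0.063] [89. 67. 55.]
0.01 72 [-0.32  -0.267  0.502  0.073] [61. 61. 61.]
0.02 39 [-0.321 -0.266  0.501  0.083] [66. 67. 68.]
```

Force went from -1.1 to +2.5 N, so the bottle is on the floor. I'll release it.

```bash
python3 -m creep '[[[0,0,0,0,0],[0,0,0,0,0],[0,0,0,0,0],[0,0,0,0,0],[0,0,0,0,0],[0,0,0,0,0],[0,0,0,-0.02,0],[0,0,0,-0.05,0]]]' && python3 -m creep '[[[0,0,0,-0.04,0],[0,0,0,-0.08,0],[0,0.03,0.02,-0.09,0],[0,0.065,0.042,-0.09,0],[0,0.1,0.065,-0.09,0],[0,0.135,0.09,-0.09,0],[0,0.17,0.11,-0.09,0],[0,0.2,0.13,-0.09,0]]]'
```

```text
time: 20.68
tcp_pos: [0.4841, -0.2915, 0.1158]
tool_rot: [-179.5, 1.0, 88.7]
ft_force: [0.1, 0.8, 1.3]
gripper_width: 1.002
time: 21.35
tcp_pos: [0.6205, -0.0898, 0.201]
tool_rot: [-179.5, 1.0, 88.7]
ft_force: [0.3, 0.4, 0.7]
gripper_width: 1.004
```

```bash
python3 - <<'E'
from h import *
for n in("top","scene"):
    c=cam(n)
    for k,p in dict(ab=(.4855,-.293),tin=(.572,.308),jg=(.4725,.313),aw=(.6755,.1145),jo=(.449,.117),st=(.554,.091),cup=(.672,-.001),th=(.665,-.127)).items(): print(n,k,topfit(c,*p,zmin=.03))
E
```

```text
top ab [ 4.82e-01 -2.96e-01  9.20e-02  3.00e-02  8.10e+01]
top tin [5.70e-01 3.06e-01 6.90e-02 4.20e-02 1.90e+02]
top jg [4.73e-01 3.11e-01 7.10e-02 4.90e-02 2.75e+02]
top aw [6.75e-01 1.14e-01 8.70e-02 3.00e-02 9.90e+01]
top jo [4.49e-01 1.18e-01 6.40e-02 4.90e-02 2.59e+02]
top st [5.54e-01 9.00e-02 3.80e-02 4.30e-02 1.90e+02]
top cup [ 6.55e-01 -4.00e-02  5.92e-01  2.00e-02  2.70e+01]
top th [ 6.29e-01 -1.17e-01  6.09e-01  2.70e-02  1.44e+02]
scene ab [ 4.86e-01 -2.96e-01  9.00e-02  3.40e-02  9.60e+01]
scene tin [5.72e-01 3.07e-01 6.70e-02 4.60e-02 1.48e+02]
scene jg [4.75e-01 3.12e-01 6.80e-02 4.90e-02 1.59e+02]
scene aw [6.77e-01 1.15e-01 8.40e-02 3.10e-02 1.12e+02]
scene jo [4.51e-01 1.17e-01 6.20e-02 5.20e-02 1.66e+02]
scene st [5.53e-01 9.00e-02 3.60e-02 4.60e-02 1.62e+02]
scene cup [ 6.69e-01 -3.80e-02  5.71e-01  1.80e-02  8.50e+01]
scene th [ 6.51e-01 -1.05e-01  5.71e-01  5.90e-02  4.35e+02]
```

```bash
python3 -m creep '[[[0,0.033,0.02,0,0],[0,0.065,0.038,0,0],[0,0.0888,0.0515,0,0],[0,0.0888,0.0515,0.02,0],[0,0.0888,0.0515,0.05,0],[0,0.0888,0.0515,0.08,0],[0,0.0888,0.0515,0.1,0],[0,0.0888,0.0515,0.1,0]]]'
```

```text
time: 22.12
tcp_pos: [0.6712, 0.0018, 0.0938]
tool_rot: [-179.1, 0.8, 89.2]
ft_force: [-0.7, -0.9, -1.0]
gripper_width: 1.0
```

```bash
python3 -m creep '[[[0,-0.0028,0.001,0.0,0],[0,-0.0028,0.001,0.02,0],[0,-0.0028,0.001,0.05,0],[0,-0.0028,0.001,0.077,0],[0,-0.0028,0.001,0.077,0],[0,-0.0028,0.001,0.077,0],[255,-0.0028,0.001,0.077,0],[255,-0.0028,0.001,0.077,0]]]' && python3 -m creep '[[[255,0,0,0,0],[255,0,0,0,0],[255,0,0,0,0],[255,0,0,0,0],[255,0,0,0,0],[255,0,0,0,0],[255,0,0,0,0],[255,0,0,0,0]]]'
```

```text
time: 22.78
tcp_pos: [0.6729, -0.002, 0.0197]
tool_rot: [-179.4, 0.8, 89.2]
ft_force: [-0.4, 0.7, 5.4]
gripper_width: 0.746
time: 23.45
tcp_pos: [0.6733, -0.0021, 0.0204]
tool_rot: [-179.4, 0.8, 89.2]
ft_force: [-0.1, -0.3, 5.5]
gripper_width: 0.721
```

```bash
python3 -m creep '[[[255,0,0,-0.01,0],[255,0,0,-0.03,0],[255,0,0,-0.06,0],[255,0,0,-0.1,0],[255,0,0,-0.14,0],[255,0,0,-0.17,0],[255,0,0,-0.17,0],[255,0,0,-0.17,0]]]' && python3 -m creep '[[[255,-0.035,-0.011,0,0],[255,-0.07,-0.022,0,0],[255,-0.105,-0.033,0,0],[255,-0.14,-0.044,0,0],[255,-0.175,-0.055,0,0],[255,-0.21,-0.066,0,0],[255,-0.24,-0.075,0,0],[255,-0.26,-0.081,0,0]]]'
```

```text
time: 24.12
tcp_pos: [0.6759, 0.0003, 0.1928]
tool_rot: [-179.6, 0.8, 89.2]
ft_force: [0.3, 0.1, -1.8]
gripper_width: 0.723
time: 24.78
tcp_pos: [0.5881, -0.2627, 0.1947]
tool_rot: [-179.4, 0.8, 89.0]
ft_force: [-0.2, -0.3, -1.8]
gripper_width: 0.724
```

```bash
python3 -m creep '[[[255,-0.02,-0.0056,0.01,0],[255,-0.031,-0.0056,0.03,0],[255,-0.031,-0.0056,0.06,0],[255,-0.031,-0.0056,0.09,0],[255,-0.031,-0.0056,0.12,0],[255,-0.031,-0.0056,0.145,0],[255,-0.031,-0.0056,0.15,0],[255,-0.031,-0.0056,0.15,0]]]'
```

```text
time: 25.45
tcp_pos: [0.5779, -0.2947, 0.042]
tool_rot: [-179.0, 0.6, 89.0]
ft_force: [0.3, 0.2, -1.0]
gripper_width: 0.721
```

```bash
python3 -m creep '[[[255,0.001,0.005,0.005,0],[255,0.001,0.005,0.01,0],[255,0.001,0.005,0.013,0],[255,0.001,0.005,0.0145,0],[255,0.001,0.005,0.0155,0],[255,0.001,0.005,0.016,0],[255,0.001,0.005,0.016,0],[255,0.001,0.005,0.016,0]]]'
```

```text
time: 26.12
tcp_pos: [0.5829, -0.2941, 0.0265]
tool_rot: [-179.1, 0.7, 89.0]
ft_force: [-1.3, 0.5, 1.3]
gripper_width: 0.722
```

Contact is felt, so I'll release, rise, and step aside towards the thimble.

```bash
python3 -m creep '[[[0,0,0,0,0],[0,0,0,0,0],[0,0,0,0,0],[0,0,0,0,0],[0,0,0,0,0],[0,0,0,-0.01,0],[0,0,0,-0.04,0],[0,0,0,-0.07,0]]]' && python3 -m creep '[[[0,0,0,-0.04,0],[0,0,0,-0.08,0],[0,0,0,-0.11,0],[0,0.035,0.018,-0.12,0],[0,0.07,0.035,-0.12,0],[0,0.105,0.053,-0.12,0],[0,0.14,0.07,-0.12,0],[0,0.16,0.08,-0.12,0]]]'
```

```text
time: 26.78
tcp_pos: [0.5831, -0.2928, 0.0966]
tool_rot: [-178.9, 0.6, 89.0]
ft_force: [0.4, 1.1, -0.4]
gripper_width: 1.004
time: 27.45
tcp_pos: [0.6699, -0.127, 0.2143]
tool_rot: [-179.0, 0.4, 89.3]
ft_force: [-0.1, -0.7, 0.6]
gripper_width: 0.997
```

```bash
python3 - <<'E'
from h import *
for n in("top","scene"):
    c=cam(n)
    for k,p in dict(cup=(.583,-.294),ab=(.4855,-.293)).items(): print(n,k,topfit(c,*p,zmin=.03))
print(ctrl.observe()['tcp_pos'])
E
```

```text
top cup None
top ab None
scene cup [ 5.84e-01 -2.94e-01  6.30e-02  6.70e-02  1.52e+02]
scene ab [ 4.85e-01 -2.94e-01  9.00e-02  3.10e-02  9.40e+01]
[ 0.67018865 -0.12581086  0.21370795]
```

```bash
python3 -m creep '[[[0,-0.001,-0.005,0.02,0],[0,-0.001,-0.005,0.04,0],[0,-0.001,-0.005,0.06,0],[0,-0.001,-0.005,0.08,0],[0,-0.001,-0.005,0.08,0],[0,-0.001,-0.005,0.08,0],[0,-0.001,-0.005,0.08,0],[0,-0.001,-0.005,0.08,0]]]'
```

```text
time: 28.22
tcp_pos: [0.6646, -0.1278, 0.1357]
tool_rot: [-179.1, 0.4, 89.4]
ft_force: [0.1, 0.2, 0.6]
gripper_width: 1.0
```

```bash
python3 -m creep '[[[0,0.001,0,0.02,0],[0,0.001,0,0.04,0],[0,0.001,0,0.06,0],[0,0.001,0,0.068,0],[0,0.001,0,0.068,0],[0,0.001,0,0.068,0],[255,0.001,0,0.068,0],[255,0.001,0,0.068,0]]]' && python3 -m creep '[[[255,0,0,0,0],[255,0,0,0,0],[255,0,0,0,0],[255,0,0,0,0],[255,0,0,0,0],[255,0,0,0,0],[255,0,0,0,0],[255,0,0,0,0]]]' && python3 -m creep '[[[255,0,0,-0.01,0],[255,0,0,-0.03,0],[255,0,0,-0.06,0],[255,0,0,-0.1,0],[255,0,0,-0.13,0],[255,0,0,-0.15,0],[255,0,0,-0.15,0],[255,0,0,-0.15,0]]]'
```

```text
time: 28.88
tcp_pos: [0.6646, -0.1274, 0.0694]
tool_rot: [-179.3, 0.4, 89.4]
ft_force: [0.1, -0.0, 0.6]
gripper_width: 0.753
time: 29.55
tcp_pos: [0.6655, -0.1274, 0.0707]
tool_rot: [-179.4, 0.4, 89.4]
ft_force: [0.6, 0.3, 6.8]
gripper_width: 0.583
time: 30.22
tcp_pos: [0.6675, -0.1264, 0.2224]
tool_rot: [-179.6, 0.5, 89.4]
ft_force: [0.1, 0.4, -2.4]
gripper_width: 0.59
```

```bash
python3 -m creep '[[[255,-0.03,-0.015,0,0],[255,-0.06,-0.03,0,0],[255,-0.09,-0.045,0,0],[255,-0.12,-0.06,0,0],[255,-0.145,-0.073,0,0],[255,-0.16,-0.08,0,0],[255,-0.166,-0.0835,0,0],[255,-0.1665,-0.0845,0,0]]]' && python3 -m creep '[[[255,0,0,0,0],[255,0,0,0,0],[255,0,0,0,0],[255,0,0,0.01,0],[255,0,0,0.03,0],[255,0,0,0.05,0],[255,0,0,0.06,0],[255,0,0,0.06,0]]]'
```

```text
time: 30.88
tcp_pos: [0.5797, -0.2937, 0.223]
tool_rot: [-179.4, 0.4, 89.3]
ft_force: [-0.0, -0.4, -1.6]
gripper_width: 0.588
time: 31.55
tcp_pos: [0.5779, -0.2926, 0.1599]
tool_rot: [-179.1, 0.3, 89.3]
ft_force: [-0.3, 0.3, 0.1]
gripper_width: 0.583
```

```bash
python3 look.py scene t1.png 120 320 140 290; python3 - <<'E'
from h import *
c=cam('scene'); W=cloud(c)
# cup rim points only
m=(abs(W[...,2]-.0635)<.004)&(np.hypot(W[...,0]-.583,W[...,1]+.294)<.045); q=W[m]
print('cup rim',cv2.minEnclosingCircle((q[:,:2]*1000).astype(np.float32)),len(q))
for z in (.10,.12,.14,.16,.18):
    m=(abs(W[...,2]-z)<.006)&(np.hypot(W[...,0]-.583,W[...,1]+.294)<.04); q=W[m]
    if len(q): print(z,len(q),q.min(0).round(3),q.max(0).round(3))
E
```

```text
[ 0.57869471 -0.29319121  0.16172615]
-0.12 140 [-0.319 -0.265  0.612  0.037] [53. 54. 56.]
-0.11 133 [-0.322 -0.263  0.613  0.047] [54. 55. 58.]
-0.1 124 [-0.322 -0.261  0.614  0.057] [56. 59. 66.]
-0.09 2 [-0.311 -0.267  0.607  0.067] [56. 58. 60.]
-0.07 40 [-0.308 -0.274  0.598  0.087] [82. 82. 84.]
-0.06 49 [-0.309 -0.274  0.599  0.097] [87. 87. 89.]
-0.05 59 [-0.31  -0.272  0.599  0.107] [86. 86. 88.]
-0.04 55 [-0.31  -0.273  0.6    0.117] [87. 88. 90.]
-0.03 61 [-0.311 -0.271  0.6    0.127] [87. 87. 88.]
-0.02 67 [-0.314 -0.271  0.602  0.137] [88. 88. 89.]
-0.01 71 [-0.313 -0.271  0.602  0.147] [89. 89. 90.]
0.0 87 [-0.323 -0.265  0.603  0.157] [92. 92. 93.]
0.01 172 [-0.327 -0.259  0.603  0.167] [86. 87. 88.]
cup rim ((582.9354248046875, -291.7872314453125), 32.408966064453125) 110
0.1 66 [ 0.582 -0.311  0.094] [ 0.598 -0.274  0.106]
0.12 66 [ 0.582 -0.311  0.114] [ 0.601 -0.273  0.126]
0.14 73 [ 0.585 -0.313  0.134] [ 0.603 -0.273  0.146]
0.16 94 [ 0.575 -0.325  0.154] [ 0.604 -0.27   0.166]
0.18 236 [ 0.554 -0.332  0.174] [ 0.606 -0.255  0.186]
```

View pics/t1.png

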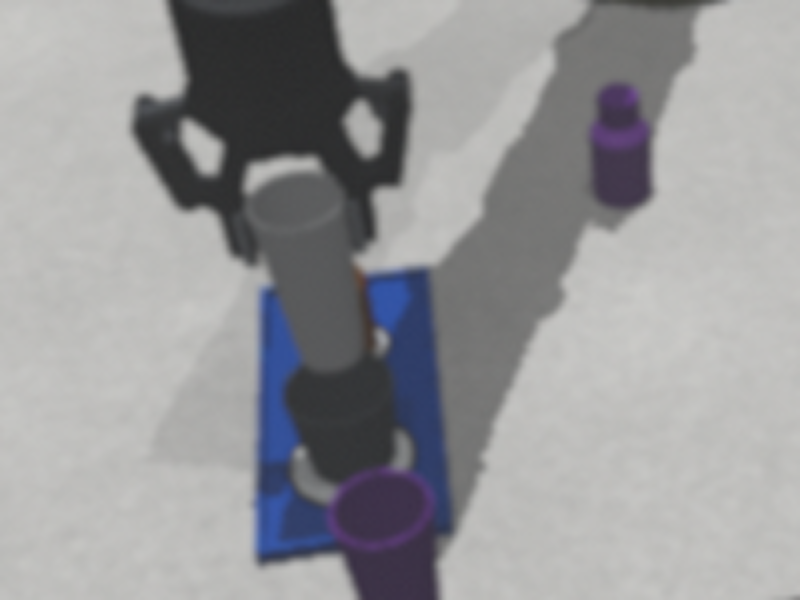

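The picture shows the thimble hanging upright just above the cup mouth. It sits about 3 mm short in x and is aligned in y.

```bash
python3 -m creep '[[[255,0,0.0035,0,0],[255,0,0.0035,0,0],[255,0,0.0035,0,0],[255,0,0.0035,0.01,0],[255,0,0.0035,0.02,0],[255,0,0.0035,0.03,0],[255,0,0.0035,0.03,0],[255,0,0.0035,0.03,0]]]'
```

```text
time: 32.32
tcp_pos: [0.5818, -0.2937, 0.1316]
tool_rot: [-179.3, 0.4, 89.3]
ft_force: [-1.4, 0.1, -0.8]
gripper_width: 0.583
```

```bash
python3 -m creep '[[[255,0.001,0,0.007,0],[255,0.001,0,0.014,0],[255,0.001,0,0.021,0],[255,0.001,0,0.028,0],[255,0.001,0,0.034,0],[255,0.001,0,0.039,0],[255,0.001,0,0.042,0],[255,0.001,0,0.042,0]]]'
```

```text
time: 32.98
tcp_pos: [0.5809, -0.2928, 0.0887]
tool_rot: [-179.2, 0.3, 89.3]
ft_force: [0.1, 0.9, -0.7]
gripper_width: 0.583
```

```bash
python3 -m creep '[[[255,0,0.001,0.002,0],[255,0,0.001,0.004,0],[255,0,0.001,0.006,0],[255,0,0.001,0.007,0],[255,0,0.001,0.008,0],[255,0,0.001,0.0085,0],[255,0,0.001,0.0085,0],[255,0,0.001,0.0085,0]]]'
```

```text
time: 33.65
tcp_pos: [0.5821, -0.2928, 0.0807]
tool_rot: [-179.2, 0.3, 89.3]
ft_force: [-1.6, 0.4, 4.4]
gripper_width: 0.589
```

The thimble touched the cup floor at the expected height (TCP 80.7 mm), so I'll release it.

```bash
python3 -m creep '[[[0,0,0,0,0],[0,0,0,0,0],[0,0,0,0,0],[0,0,0,0,0],[0,0,0,0,0],[0,0,0,0,0],[0,0,0,-0.02,0],[0,0,0,-0.05,0]]]' && python3 -m creep '[[[0,0,0,-0.03,0],[0,0,0,-0.06,0],[0,0,0,-0.09,0],[0,0,0,-0.1,0],[0,0.03,-0.03,-0.11,0],[0,0.055,-0.055,-0.11,0],[0,0.08,-0.08,-0.11,0],[0,0.1,-0.1,-0.11,0]]]' && python3 -m creep '[[[0,0.03,-0.015,0,0],[0,0.06,-0.03,0,0],[0,0.09,-0.045,0,0],[0,0.12,-0.06,0,0],[0,0.15,-0.06,0,0],[0,0.17,-0.06,0,0],[0,0.19,-0.06,0,0],[0,0.2,-0.06,0,0]]]'
```

```text
time: 34.32
tcp_pos: [0.5808, -0.2917, 0.1281]
tool_rot: [-178.9, 0.2, 89.3]
ft_force: [0.5, -0.2, 0.2]
gripper_width: 1.001
time: 34.98
tcp_pos: [0.4822, -0.1882, 0.2396]
tool_rot: [-178.9, 0.2, 89.3]
ft_force: [0.6, -0.7, -0.5]
gripper_width: 1.001
time: 35.65
tcp_pos: [0.4242, 0.015, 0.2403]
tool_rot: [-178.9, 0.1, 89.5]
ft_force: [-0.3, -0.2, -0.3]
gripper_width: 0.995
```

```bash
python3 - <<'E'
from h import *
for n in("top","scene"):
    c=cam(n)
    cv2.imwrite(f'pics/{n}_end.png',cv2.resize(c['frame'][100:320,140:460,::-1],None,fx=2.4,fy=2.4,interpolation=cv2.INTER_CUBIC))
    for k,p in dict(th=(.583,-.293),ab=(.4855,-.293),tin=(.572,.308),jg=(.4725,.313),aw=(.6755,.1145),jo=(.449,.117),st=(.554,.091)).items(): print(n,k,topfit(c,*p,zmin=.03))
    W=cloud(c); m=(abs(W[...,2]-.062)<.006)&(np.hypot(W[...,0]-.583,W[...,1]+.294)<.045)&(np.hypot(W[...,0]-.583,W[...,1]+.294)>.026); q=W[m]
    if len(q)>5: print('cup rim',cv2.minEnclosingCircle((q[:,:2]*1000).astype(np.float32)),len(q))
print(ctrl.observe()['ft_force'],ctrl.observe()['tcp_pos'])
E
```

```text
top th [ 5.81e-01 -2.92e-01  1.19e-01  5.30e-02  9.60e+01]
top ab [ 4.82e-01 -2.95e-01  9.20e-02  3.00e-02  1.10e+02]
top tin [5.71e-01 3.06e-01 6.90e-02 4.10e-02 1.96e+02]
top jg [4.73e-01 3.11e-01 7.10e-02 4.90e-02 2.76e+02]
top aw [6.75e-01 1.15e-01 8.60e-02 3.00e-02 1.02e+02]
top jo [4.50e-01 1.24e-01 6.40e-02 4.60e-02 1.04e+02]
top st [5.54e-01 9.10e-02 3.80e-02 4.30e-02 1.98e+02]
cup rim ((581.4412231445312, -292.79345703125), 31.769054412841797) 61
scene th [ 5.83e-01 -2.91e-01  1.17e-01  5.50e-02  1.50e+02]
scene ab [ 4.85e-01 -2.94e-01  9.00e-02  3.10e-02  9.30e+01]
scene tin [5.71e-01 3.06e-01 6.60e-02 4.40e-02 1.46e+02]
scene jg [4.76e-01 3.12e-01 6.80e-02 5.00e-02 1.60e+02]
scene aw [6.76e-01 1.15e-01 8.40e-02 3.30e-02 1.10e+02]
scene jo [4.34e-01 7.80e-02 3.50e-01 1.60e-02 3.50e+01]
scene st [5.55e-01 9.10e-02 3.70e-02 4.40e-02 1.58e+02]
cup rim ((584.2115478515625, -291.5610046386719), 31.768972396850586) 124
[-0.17969927  0.20885285  0.10040836] [0.42442853 0.01386717 0.2402387 ]
```

View pics/scene_end.png

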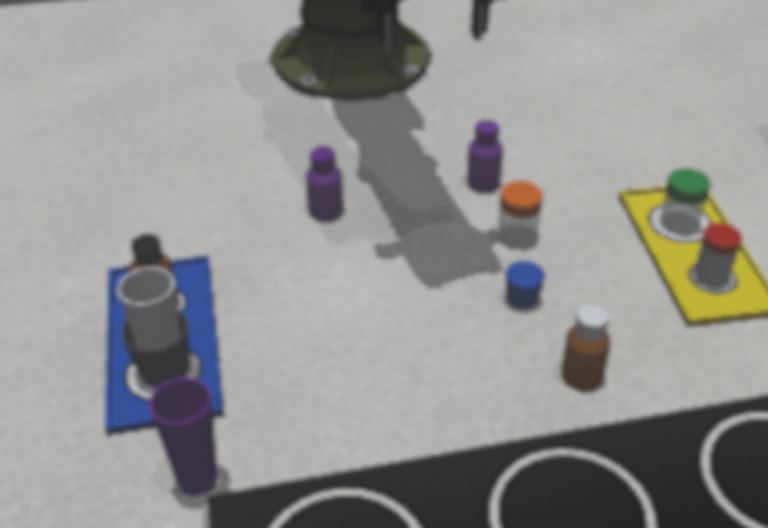

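View pics/top_end.png

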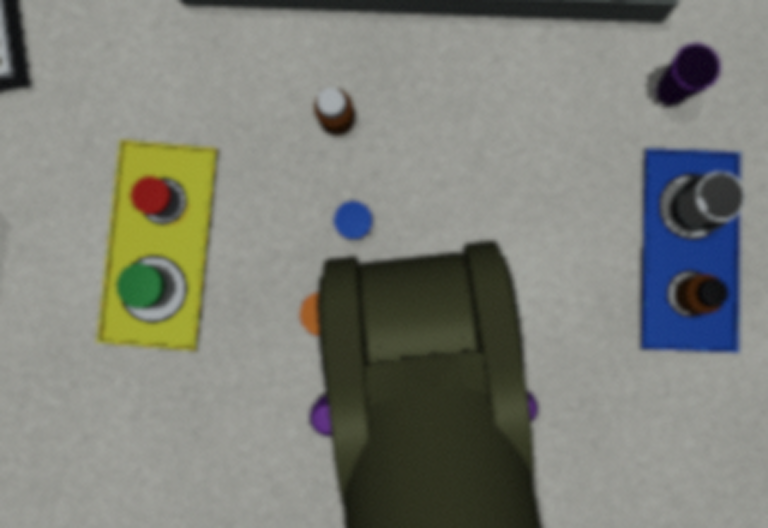

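Both views show every part upright on its disc. The thimble rim is at 119 mm against 120 expected, the bystanders haven't moved, and the arm is clear.

```bash
python3 -c "from workcell import job; print(job.job_done())"
```

```text
the job is handed in; nothing more can be done
None
```

Both kits are made up and the job is handed in, at about 36 s of the 125 s allowed. The hand-in gives no verdict.

**Last checks, top and scene cameras:**
- **Position:** the cup, bottle, jar and tin stand upright within about 4 mm of their disc centres (limit 14 mm).
- **Thimble:** its axis is within about 2 mm of the cup's. Its rim is at 117–119 mm against 120 mm expected, so it is down on the cup's floor.
- **Bystanders:** the white-capped bottle and the stopper are within about 1 mm of where they began. The purple look-alikes were left alone.
- **Arm:** it was clear of everything, and the gripper was open and unloaded.

**Less certain:**
- **Orange-capped jar:** the arm partly hid it in the final top view, which put it about 7 mm off. The final scene fit was also blocked, but that picture shows it standing. An unobstructed check earlier, after the bottle was placed, had it within 1 mm, and the arm did not go near it afterwards.
- **Black-capped bottle:** while closing on its cap, the fingertips pushed on the shoulder with about 36 N. It was lifted and set down upright all the same.

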